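# Set a sample cell in the bench photometer

### The job

Take the sample cell with the blue grip out of the rack and set it in the well of the bench photometer: feel gently for the drive slot hidden at the bottom until the key under the cell drops in and the flange lies flush on the block, and turn the cell clockwise to the stop, so that its clear windows line up with the light path from lamp to detector. It is glass, so do not force anything, and leave the grey zero blank and the other things where they are.

Things in the scene. Friction and masses are not known exactly. Their poses are not given: they have to be found in the camera images.
- sample_cell_grip (a point): Centre of the finger grip on top of the sample cell (blue grip, black body, amber glass; loose, 0.15 to 0.29 kg). The grip is an upright bar 18 mm thick (x), 44 mm long (y), 38 mm high; z is up. Under it is a flange 72 mm across: top 19 mm, underside 24 mm below this point. In the rack the cell hangs by the flange
- sample_cell: Sample cell; origin at the tip of its key, 82 mm below the grip centre, same axes. Round body, 48 mm across, with clear windows facing +y and -y: light passes along y, either way round. Under the body, a flat steel key 7 mm thick (x), 36 mm long (y), 10 mm high; its lowest 3 mm are bevelled down to 4 mm. Key tip to underside of flange: 58 mm
- zero_blank_grip (a point): Centre of the grip of the zero blank: shaped like the sample cell, but with a grey grip and colourless glass. It hangs in the other hole of the rack and stays there
- zero_blank: The zero blank; origin at the tip of its key, 82 mm below its grip centre
- photometer: Bench photometer, fixed; origin at the worktop straight below the well; y is the light path: finned lamp house at +y, white detector box at -y, front panel at -x. 150 x 300 mm, 92 mm high, black round cell block (84 mm across) in the middle. White marks on block and flange show the light path
- well (a point): Centre of the well's mouth, on the flat top of the cell block; z up, y along the light path. The well is 51 mm across. With the key in the drive slot the cell can go down until its flange lies flush on the block: grip centre 24 mm above this point. Without, it stands 3.5 mm or more proud when let go
- drive (a point): Nominal place of the drive plate deep in the well, 51 mm below its mouth; axes of the photometer (not of the slot). The plate's top really lies 49 to 54.5 mm below the mouth, unknown; pushed, it gives 2 mm on a spring (2.4 N at first touch, 8.4 N at the end) and is then rigid. Across it runs a slot 8.6 mm wide, 10 mm deep, 30 mm long, open at the ends
- light_path (a point): Centre of the light path, 24 mm below the well's mouth; y points to the lamp. The slot is parked, unknown, 31 to 58 degrees anticlockwise (from above) of y. Its stiff rotor (0.12 N m) stays put under a light rubbing push and turns with the engaged key, clockwise, to a hard stop; a cell turned against it has its y axis along the light path (within 3 degrees)
- rack: White two-hole rack, fixed, 90 mm (x) by 200 mm (y), 64 mm high; origin at the centre of its underside. Its two 54 mm holes lie 52 mm either side of the centre along y; flanges of the cells rest on its top
- test_jar: White plastic test jar, 76 mm foot, 44 mm tube, 236 mm tall, loose; origin at the centre of its underside
- bottle: Brown glass bottle, 63 mm across, 226 mm tall, loose; origin at the centre of its underside
- bung: Black rubber bung (jar stopper), 44 mm across, 35 mm high, loose on the worktop between rack and photometer; origin at the centre of its underside
Things that resemble listed ones, but are neither listed nor needed, are in the scene too. Leave any red look-alike of the sample_cell alone.

How it is judged:
At the end, for the whole second after the job is handed in: The sample cell is in the photometer's well, released, with its flange flush on the block (within 1.5 mm), upright (3 degrees), centred within 4 mm, window axis within 5 degrees of the light path, either way round; the other things within 20 mm of where they stood (z of sample_cell_grip in the frame of well below 0.0255 m and horizontal distance between sample_cell_grip and well below 0.004 m and angle between the y axis of sample_cell_grip and the y axis of well, either way round below 0.087 rad and angle between sample_cell_grip's own z axis and vertical below 0.05 rad and linear speed of sample_cell below 0.02 m/s); the robot touches nothing.
It fails at once if the sample cell is pressed or twisted against the photometer with contact forces of more than 40 N in all (contact force between sample_cell and photometer above 40 N).
It fails at once if the zero blank is moved more than 20 mm (distance of zero_blank from where it was at the start of the episode above 0.02 m).
It fails at once if the test jar is moved more than 20 mm (distance of test_jar from where it was at the start of the episode above 0.02 m).
It fails at once if the bottle is moved more than 20 mm (distance of bottle from where it was at the start of the episode above 0.02 m).
It fails at once if the rubber bung is moved more than 20 mm (distance of bung from where it was at the start of the episode above 0.02 m).
It also fails if it takes over 72 s, if anything falls off the work surface, if the arm or the gripper's body presses on something with over 40 N, if the wrist force passes 120 N, or if a joint passes its speed limit or range.

### The arm

A 7-joint arm with a two-finger parallel gripper is mounted at the origin on a cart in front of the work surface, level with it; the furniture and walls round the work are solid. World frame = base frame: x ahead of the robot, y to its left, z up, the work surface at z = 0. Lengths are in m, angles in rad, forces in N, time in s.
With the tool pointing down it reaches from about 0.4 to 0.9 m from the base axis. Payload 5.6 kg.
Tool frame: the origin (TCP) lies midway between the tips of the shut fingers; the grasp point (between the pads) lies 19 mm behind it; z points along the fingers, y is the line along which they close (so a half turn about z gives the same grasp; the last joint's range is limited). The gripper opens to 92 mm and grips with 3 to 60 N. Pads are 20 mm wide; open, the fingers measure 128 mm over their backs; the gripper's body (75 mm by 189 mm) begins 69 mm behind the grasp point.
Start: joints at [-1.288, 0.468, -0.012, 1.603, 0.006, 1.071, -0.056], TCP at [0.208, 0.616, 0.189] pointing down, gripper open.
Joint ranges: [-2.53, 2.53], [-0.31, 2.02], [-1.57, 1.55], [0.28, 2.44], [-1.29, 4.43], [0.15, 1.84], [-2.92, 2.92]. Speed limits (rad/s): [2.57, 2.57, 3.14, 3.14, 3.14, 3.14, 3.14].

### API

Orientations are given as a 3x3 rotation matrix whose columns are the frame's x, y, z axes.
In Python, from station import env, effector, solver, viewer, workorder, search_frame, tip_of gives the robot as it stands. Calls block until the motion is done:
- env.reach(position, orientation): joint-space move of the TCP to a pose.
- env.movel(position, frame=None, rate=0.15): straight line of the TCP; frame=None keeps the orientation; rate is the mean speed in m/s.
- env.goto_joints(angles): joint-space move.
- effector.release() and effector.grasp(squeeze=None): open the fingers fully, or close them until they stop; squeeze is the grip in N (None keeps the last).
- env.pause(seconds).
- solver.inverse_kinematics(position, orientation): joint angles nearest the present ones, or None.
- env.sense(): the state.
- viewer.read_camera(name): name is "scene" or "top"; returns (picture, depth): 384x512x3 uint8, red, green, blue; 384x512 float32, m along the optical axis (not along the pixel's ray), 0 where there is no reading.
- viewer.camera_info(name): a dict with "intrinsics" (3x3 intrinsics, pixels), "dist_coeffs" ([k1, k2, p1, p2, k3] as OpenCV has them; the pictures are not rectified), "eye" and "rotation" of the camera in the world. Camera axes: x right, y up, looking along -z (the intrinsics and any distortion apply to the point x, -y, -z); pixel columns grow to the right and rows downward; lengths in m; the calibration is good to about 2 mm. A picture is of the moment at which its call begins. camera_info takes no time and is no camera call.
A pose or a line that the arm cannot do raises env.PlanningError and nothing moves.
- workorder.finish_job(): hands the job in; it is judged then, once.
Trained networks look in the newest picture that a camera, given by its name, has taken for a name from the list of things; names that differ only in an ending like _2 or _b are one class to them, and where a whole thing is asked for, a point or a joint stands for the part that bears it (a point fixed in the world has none). Each returns a list of dicts, best first, with "score" (0 to 1); they miss things now and then, are a little off and sometimes report something else, mostly with a low value. They report only what shows in the picture. A call takes as long as a camera call. They do not tell look-alikes from the thing itself.
- search_frame(camera, name): "at" ([x, y, z] in m, in world coordinates, good to about 4 mm: the middle of the surface that is visible of it).
- tip_of(camera, name): "at" ([x, y, z] in m, in world coordinates, good to about 4 mm: a listed point, or the origin of a listed thing).
The state is a dict: "t": time; "joint_positions": joint angles; "joint_velocities": joint speeds; "tau": joint torques, N m; "ee_pos": TCP position; "tcp_rot": TCP orientation; "wrist_force": force on the tool from outside, world axes, zero at the start; "moment": the same for the moment, N m; "gripper_width": finger opening in m; "grasp_force": force on a finger pad.
Only numpy, scipy, OpenCV 4.12 (cv2) and the standard library are available. Lean on these libraries where they do the work, as an engineer would, in place of code of your own. Each camera call takes 0.05 s, during which the arm holds its last target. There are 200 camera calls.

## Working session

There is one attempt and no reset: what is moved stays moved. The work goes in short steps, each a Python script; the robot and the scene stay as the last script left them, time stands still between calls to the robot, and variables do not carry over. Pictures are saved under pics/ and viewed, at most 10 in all, crops included, and the job is handed in when it is done.

```bash
ls; mkdir -p pics; python3 - <<'E'
from station import env, effector, solver, viewer, search_frame, tip_of
import cv2,numpy as np
for c in("scene","top"):
    p,d=viewer.read_camera(c); cv2.imwrite(f"pics/{c}0.png",p[:,:,::-1]); np.save(f"pics/{c}0.npy",d)
    i=viewer.camera_info(c); print(c,{k:np.round(v,4).tolist() for k,v in i.items() if k in("intrinsics","dist_coeffs","eye","rotation")})
    for n in("sample_cell_grip","zero_blank_grip","well","rack","bung","test_jar","bottle","photometer"):
        print(n,[(np.round(r["at"],4).tolist(),round(r["score"],2)) for r in tip_of(c,n)])
s=env.sense();print(s["t"],s["wrist_force"])
E
```

```text
pics
scene {'intrinsics': [[429.5049, 0.0, 256.7537], [0.0, 429.5049, 187.0943], [0.0, 0.0, 1.0]], 'dist_coeffs': [-0.0268, 0.0, 0.0, 0.0, 0.0], 'eye': [-0.0679, -0.575, 0.5187], 'rotation': [[0.7057, 0.3106, -0.6367], [-0.7081, 0.2817, -0.6474], [-0.0217, 0.9078, 0.4188]]}
sample_cell_grip [([0.4659, 0.3355, 0.0888], 0.92), ([0.5811, 0.1396, 0.0817], 0.83)]
zero_blank_grip [([0.4551, 0.2394, 0.0929], 0.88)]
well [([0.4957, -0.1288, 0.094], 0.68)]
rack [([0.4959, -0.1271, 0.0675], 0.73), ([0.4623, 0.2843, 0.0006], 0.63)]
bung [([0.3914, 0.0618, -0.0017], 0.74)]
test_jar [([0.3937, 0.0627, -0.0022], 0.72), ([0.7499, 0.0549, 0.004], 0.62)]
bottle [([0.7602, -0.111, 0.0026], 0.63)]
photometer [([0.4986, -0.1271, 0.0059], 0.91)]
top {'intrinsics': [[392.675, 0.0, 259.638], [0.0, 392.675, 195.9152], [0.0, 0.0, 1.0]], 'dist_coeffs': [-0.0897, 0.0, 0.0, 0.0, 0.0], 'eye': [0.3448, 0.0819, 1.1893], 'rotation': [[-0.0742, 0.9746, -0.2114], [-0.9972, -0.0721, 0.0178], [0.0021, 0.2122, 0.9772]]}
sample_cell_grip [([0.4673, 0.3403, 0.0879], 0.86), ([0.5835, 0.1409, 0.0841], 0.59), ([0.7558, -0.1115, -0.0005], 0.33)]
zero_blank_grip [([0.4572, 0.2358, 0.0911], 0.74), ([0.4693, 0.3404, 0.0056], 0.51)]
well [([0.4973, -0.1343, 0.0928], 0.61)]
rack [([0.4626, 0.2881, -0.0005], 0.9)]
bung [([0.3925, 0.059, 0.0004], 0.68)]
test_jar [([0.7469, 0.0516, -0.0015], 0.92)]
bottle []
photometer [([0.4972, -0.1332, 0.0034], 0.69)]
0.9 [-0.5743272   0.29188447 -0.10977452]
```

View pics/scene0.png

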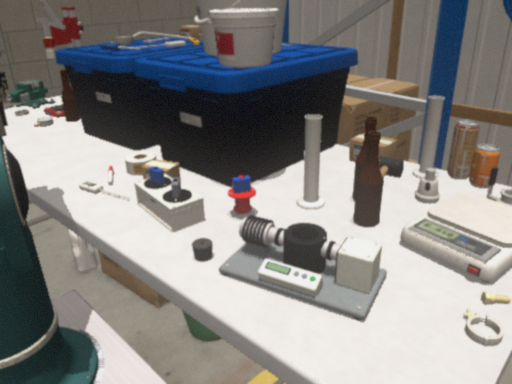

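View pics/top0.png

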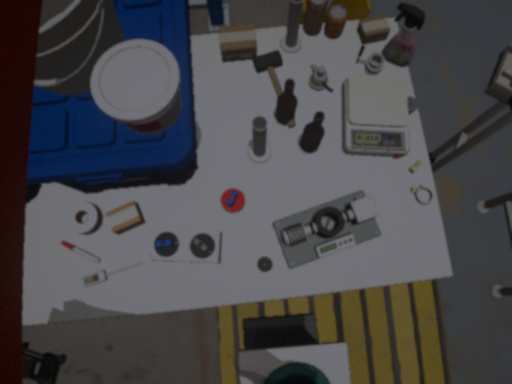

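The cells: top (166,244) / scene (157,175) has a blue grip on a black flange in the rack and fits the description. Top (233,200) / scene (241,190) has a blue grip but a red body, so it is the look-alike. Top (203,245) is the grey blank. I'll confirm with one enlarged crop and take the poses from the depth clouds.

```bash
cat > h.py <<'E'
import numpy as np,cv2
from station import *
def cloud(c,d):
    i=viewer.camera_info(c);K=np.array(i["intrinsics"]);h,w=d.shape
    u,v=np.meshgrid(np.arange(w),np.arange(h))
    n=cv2.undistortPoints(np.stack([u,v],-1).reshape(-1,1,2).astype(np.float64),K,np.array(i["dist_coeffs"])).reshape(h,w,2)
    P=np.stack([n[...,0]*d,-n[...,1]*d,-d],-1)
    return P@np.array(i["rotation"]).T+np.array(i["eye"])
def tool(phi): # tool down, closing axis (y) at angle phi from world x
    y=np.array([np.cos(phi),np.sin(phi),0]);z=np.array([0,0,-1.]);return np.stack([np.cross(y,z),y,z],1)
E
python3 - <<'E'
from h import *
tiles=[]
for c in("scene","top"):
    p=cv2.imread(f"pics/{c}0.png");d=np.load(f"pics/{c}0.npy");P=cloud(c,d)
    ok=d>0;b,g,r=[p[...,k].astype(int) for k in range(3)]
    near=lambda x,y,R:ok&(np.hypot(P[...,0]-x,P[...,1]-y)<R)
    def pca(Q,l):
        m=Q.mean(0);w,V=np.linalg.eigh(np.cov((Q-m)[:,:2].T));(cx,cy),s,a=cv2.minAreaRect(Q[:,:2].astype(np.float32)*1000)
        print(c,l,len(Q),"mean",m.round(4),"ang",np.degrees(np.arctan2(V[1,1],V[0,1])).round(1),"sd",np.sqrt(w).round(4),"rect",round(cx),round(cy),np.round(s),round(a,1))
    blue=(b-r>35)
    M=near(.466,.338,.045)&blue;print("z pct",np.percentile(P[M][:,2],[5,50,80,95]).round(4));pca(P[M&(P[...,2]>.1)],"blue top")
    M=near(.456,.237,.045);pca(P[M&(P[...,2]>.1)],"blank top")
    M=near(.462,.287,.14)&(abs(P[...,2]-.064)<.004);pca(P[M],"rack top")
    M=near(.497,-.131,.2);pca(P[M&(P[...,2]>.006)&(P[...,2]<.025)],"base")
    M=near(.497,-.131,.06)&(abs(P[...,2]-.092)<.006);Q=P[M];pca(Q,"block top")
    (cx,cy),R=cv2.minEnclosingCircle(Q[:,:2].astype(np.float32)*1000);print("circ",cx,cy,R)
    pca(P[near(.497,-.131,.2)&(P[...,2]>.03)&~near(.497,-.131,.05)],"houses")
    crops=((115,145,110,90),(210,205,190,110)) if c=="scene" else((140,180,110,90),(270,185,120,90))
    for x,y,w,h in crops: tiles.append(cv2.resize(p[y:y+h,x:x+w],(400,300),interpolation=cv2.INTER_CUBIC))
cv2.imwrite("pics/crop1.png",np.vstack([np.hstack(tiles[:2]),np.hstack(tiles[2:])]))
E
```

```text
z pct [0.0758 0.0941 0.1041 0.1064]
scene blue top 60 mean [0.4625 0.3328 0.1044] ang 102.6 sd [0.0046 0.012 ] rect 464 337 [19. 40.] 13.0
scene blank top 68 mean [0.4502 0.2293 0.105 ] ang -135.3 sd [0.0051 0.0119] rect 453 233 [42. 17.] 47.6
scene rack top 858 mean [0.448  0.267  0.0641] ang 88.8 sd [0.0266 0.0585] rect 460 287 [205.  92.] 84.1
scene base 3784 mean [ 0.453  -0.1624  0.0173] ang 105.5 sd [0.0364 0.098 ] rect 476 -114 [151. 344.] 15.5
scene block top 637 mean [ 0.4904 -0.1348  0.0905] ang -135.5 sd [0.0238 0.0256] rect 493 -132 [89. 82.] 59.9
circ 490.7355651855469 -133.32260131835938 56.58717727661133
scene houses 4357 mean [ 0.4726 -0.1676  0.0648] ang 107.6 sd [0.0286 0.0882] rect 457 -116 [116. 337.] 18.0
z pct [0.1034 0.1068 0.1088 0.1102]
top blue top 82 mean [0.4663 0.3382 0.1068] ang 95.6 sd [0.0051 0.013 ] rect 467 339 [18. 40.] 3.0
top blank top 104 mean [0.4558 0.2361 0.107 ] ang 49.1 sd [0.0052 0.0124] rect 456 237 [44. 19.] 49.5
top rack top 1328 mean [0.4613 0.2868 0.0646] ang 84.2 sd [0.0301 0.0595] rect 462 289 [201.  91.] 83.9
top base 2477 mean [ 0.4808 -0.1176  0.018 ] ang 104.7 sd [0.0546 0.0957] rect 508 -129 [370. 354.] 7.2
top block top 477 mean [ 0.4966 -0.1307  0.092 ] ang 105.8 sd [0.0236 0.0278] rect 495 -131 [97. 86.] 66.7
circ 497.4822998046875 -130.0537872314453 58.1051139831543
top houses 1764 mean [ 0.4779 -0.1433  0.073 ] ang 107.1 sd [0.0343 0.0863] rect 462 -113 [125. 337.] 19.0
```

View pics/crop1.png

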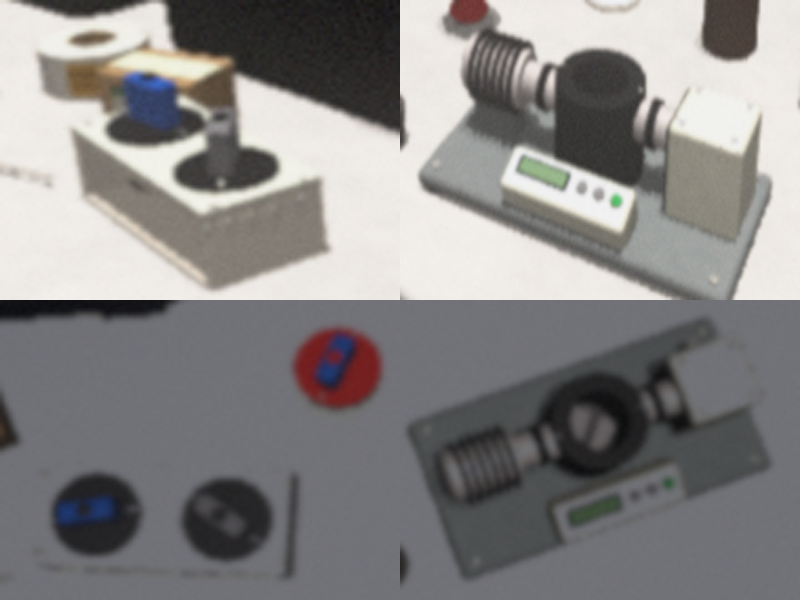

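The crop confirms the target: the blue grip on the black flange in the rack (crop 85,510). The red-bodied one at (337,365) stays. The top view also faintly shows the parked slot in the well (597,425). Next I'll refine the well centre and slot angle, and start the grasp in the same step.

```bash
cat >> h.py <<'E'
def ortho(c,p,x0,y0,z,half=.06,res=.0005):
    i=viewer.camera_info(c);n=int(2*half/res)+1;a=np.linspace(-half,half,n)
    X,Y=np.meshgrid(x0+a,y0+a) # col=x,row=y
    W=np.stack([X,Y,np.full_like(X,z)],-1).reshape(-1,3)
    C=(W-np.array(i["eye"]))@np.array(i["rotation"])*[1,-1,-1]
    uv=cv2.projectPoints(C,np.zeros(3),np.zeros(3),np.array(i["intrinsics"]),np.array(i["dist_coeffs"]))[0].reshape(n,n,2).astype(np.float32)
    return cv2.remap(p,uv[...,0],uv[...,1],cv2.INTER_CUBIC)
E
python3 - <<'E'
from h import *
from scipy.ndimage import map_coordinates as mc, gaussian_filter
t=[]
for c in("scene","top"):
    p=cv2.imread(f"pics/{c}0.png");o=ortho(c,p,.497,-.131,.092)
    g=gaussian_filter(cv2.cvtColor(o,cv2.COLOR_BGR2GRAY).astype(float),2)
    th=np.radians(np.arange(0,360,3))
    e=np.array(viewer.camera_info(c)["eye"]);away=np.arctan2(-.131-e[1],.497-e[0])
    far=np.cos(th-away)>.1
    ok42=far if c=="scene" else th<9
    at=lambda x,y,r:mc(g,[(y+.06+r*np.sin(th))/.0005,(x+.06+r*np.cos(th))/.0005],order=1)
    for nm,rs in(("outer",[(.042,1,ok42)]),("both",[(.042,1,ok42),(.0255,-1,th<9)])):
        best=max(((sum((np.clip(s*(at(x,y,r+.0025)-at(x,y,r-.0025)),-40,40)*k).sum()/k.sum() for r,s,k in rs)),x,y) for x in np.arange(-.01,.0101,.0005) for y in np.arange(-.01,.0101,.0005))
        print(c,nm,round(best[0],1),.497+best[1],-.131+best[2])
    w=ortho(c,p,.497,-.131,.041,.04,.0002) if c=="top" else cv2.resize(o,(401,401))
    t.append(cv2.resize(w,(400,400))[::-1])
cv2.imwrite("pics/well.png",cv2.convertScaleAbs(np.hstack(t),alpha=1.6))
# approach and grasp
effector.release()
G=np.array([.467,.339,.088]); phi=np.radians(96-90)  # closing axis along cell x
q0=env.sense()["joint_positions"]
for k in(phi,phi+np.pi,phi-np.pi):
    for tgt in(G,np.array([.497,-.131,.17])):
      q=solver.inverse_kinematics(tgt+[0,0,.08],tool(k)); print(np.degrees(k).round(),None if q is None else np.round(q,2))
print(env.sense()["tcp_rot"].round(2).tolist())
E
```

```text
scene outer 40.0 0.4965 -0.132
scene both 36.5 0.4905 -0.137
top outer 19.2 0.495 -0.1285
top both 26.1 0.4955 -0.1285
6.0 [-0.94  0.37  0.33  1.82 -0.14  0.97 -0.45]
6.0 [-0.6   0.22  0.93  1.91 -0.2   1.11  0.51]
186.0 [-0.46  0.39 -0.28  1.79  0.13  0.98  2.45]
186.0 [-0.88  0.41  1.38  1.92 -0.44  1.18 -2.38]
-174.0 [-0.46  0.39 -0.28  1.79  0.13  0.98  2.45]
-174.0 [-0.88  0.41  1.38  1.92 -0.44  1.18 -2.38]
[[-0.95, 0.32, 0.0], [0.32, 0.95, -0.0], [-0.0, 0.0, -1.0]]
```

View pics/well.png

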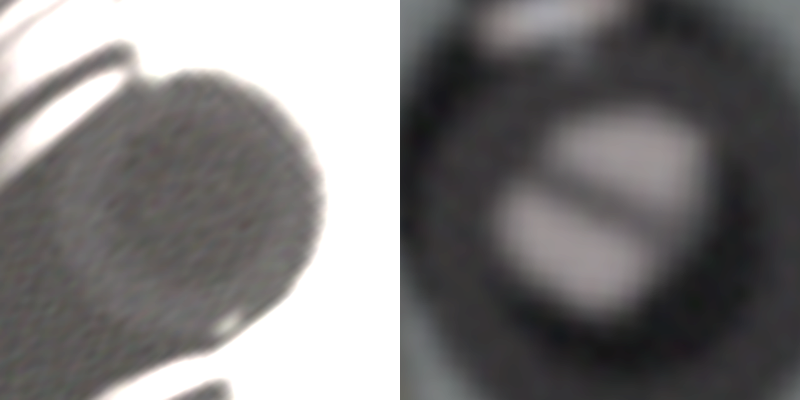

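The scene crop (left) shows only the dark mouth. In the top view (right), rectified at plate depth, the slot runs from (540,172) to (665,235). That puts it at world angle ≈153°, about 48° anticlockwise of the light path (≈105°). Now the grasp.

```bash
python3 - <<'E'
from h import *
d=np.load("pics/top0.npy");P=cloud("top",d)[d>0]
for c in((.467,.339),):
    M=(P[:,2]>.14)&(P[:,2]<.6);Q=P[M]-[*c,0];print("tall near grasp: min dist",np.hypot(Q[:,0],Q[:,1]).min(), Q[np.hypot(Q[:,0],Q[:,1]).argmin()])
R=tool(np.radians(6));G=np.array([.467,.339,.075])
env.reach(G+[0,0,.09],R); env.movel(G,rate=.1)
s=env.sense();print(s["t"],s["wrist_force"].round(2),s["ee_pos"].round(4))
effector.grasp(squeeze=35)
s=env.sense();print(s["gripper_width"],s["grasp_force"],s["wrist_force"].round(2),s["moment"].round(3))
env.movel(G+[0,0,.12],rate=.12);env.pause(.3)
s=env.sense();print(s["t"],s["gripper_width"],s["wrist_force"].round(2),s["moment"].round(3),s["ee_pos"].round(4),np.round(s["joint_positions"],2))
p,d=viewer.read_camera("scene");np.save("pics/s1.npy",d);cv2.imwrite("pics/s1.png",p[:,:,::-1])
cv2.imwrite("pics/s1c.png",cv2.resize(p[60:260,60:327,::-1],(800,600),interpolation=cv2.INTER_CUBIC))
E
```

```text
tall near grasp: min dist 0.14536266745105642 [0.14512951 0.00822986 0.29683092]
3.5833 [-0.01 -0.63 -0.54] [0.4675 0.3393 0.0756]
0.01740989874626582 34.944952726364136 [1.01 0.11 0.5 ] [ 0.027 -0.163 -0.005]
6.15 0.017258110709912455 [-0.05  0.15 -2.8 ] [-0.106  0.064  0.065] [0.4669 0.3388 0.1946] [-0.95  0.34  0.33  1.8  -0.13  1.02 -0.46]
```

View pics/s1c.png

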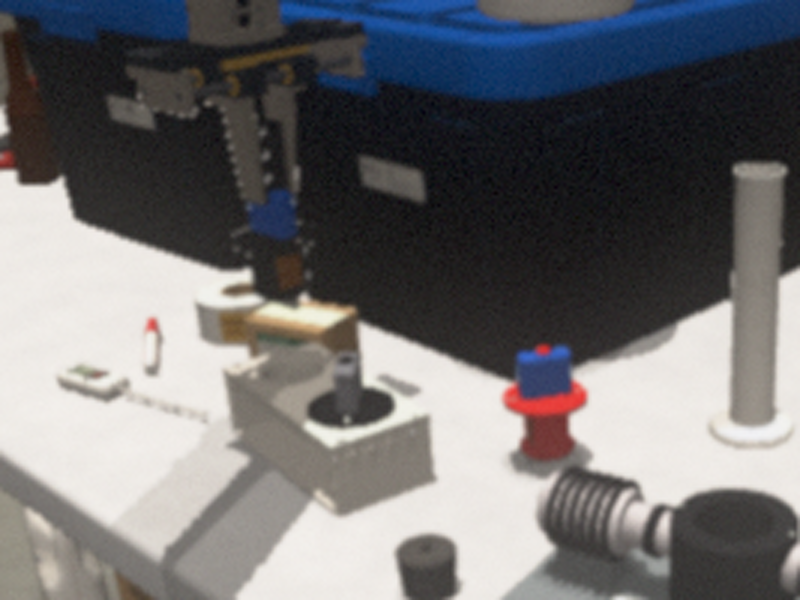

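The cell is held upright: grip at crop (275,212), body at (285,265), weight about 2.7 N. I'll carry it over the well at the slot angle.

```bash
python3 - <<'E'
from h import *
W=np.array([.4965,-.1308])
env.movel([*W,.1946],tool(np.radians(63)),rate=.15);env.pause(.3)
env.movel([*W,.170],rate=.1);env.pause(.3)
s=env.sense();print(s["t"],s["gripper_width"],s["wrist_force"].round(2),s["moment"].round(3),s["ee_pos"].round(4),np.round(s["joint_positions"],2))
t=[]
for c,(x,y,w,h) in(("scene",(230,130,133,200)),("top",(270,170,110,165))):
    p,d=viewer.read_camera(c);cv2.imwrite(f"pics/{c}2.png",p[:,:,::-1]);np.save(f"pics/{c}2.npy",d)
    t.append(cv2.resize(p[y:y+h,x:x+w,::-1],(399,600),interpolation=cv2.INTER_CUBIC))
cv2.imwrite("pics/hover.png",cv2.convertScaleAbs(np.hstack(t),alpha=1.5))
E
```

```text
10.4917 0.01710411972115896 [ 0.07 -0.55 -1.78] [-0.021 -0.046 -0.005] [ 0.4968 -0.1309  0.1705] [-0.19  0.27  0.46  1.98 -0.15  0.93  1.44]
```

View pics/hover.png

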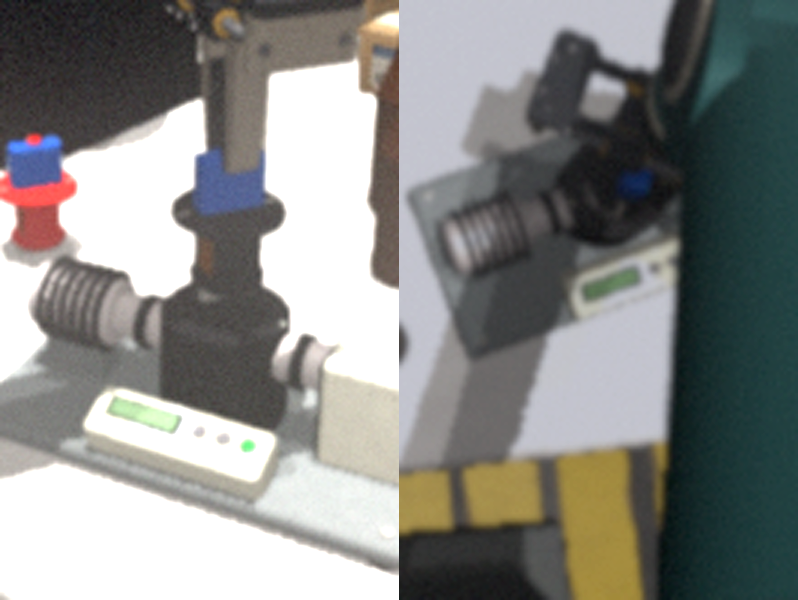

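The scene crop shows the flange centre (228,212) above the block centre (225,300). After allowing for perspective, that is laterally aligned. Now a guarded descent.

```bash
cat >> h.py <<'E'
def F():
    a=[]
    for _ in range(4): env.pause(.02);s=env.sense();a.append(np.r_[s["wrist_force"],s["moment"]])
    return np.mean(a,0),s
def down(xy,z,zend,step,F0,lim,rate=.03,verbose=True):
    while z>zend+1e-6:
        z=max(z-step,zend);env.movel([*xy,z],rate=rate);f,s=F()
        if verbose: print(round(s["t"],2),round(z,4),"act",s["ee_pos"].round(4),"dF",(f-F0).round(2))
        if f[2]-F0[2]>lim: return z,True
    return z,False
E
python3 - <<'E'
from h import *
W=np.array([.4965,-.1308])
F0,s=F();np.save("F0.npy",F0);print(F0.round(2))
z,h=down(W,.170,.155,.005,F0,2.5)
if not h: z,h=down(W,z,.147,.002,F0,2.5)
if not h: z,h=down(W,z,.117,.006,F0,2.5)
print(z,h)
E
```

```text
[ 0.2   0.13 -2.57 -0.03  0.01 -0.03]
11.04 0.165 act [ 0.4964 -0.1308  0.1649] dF [ 0.1  -0.01 -0.57  0.04 -0.02  0.03]
11.43 0.16 act [ 0.4965 -0.1308  0.1599] dF [-0.54 -0.28 -0.18  0.02  0.02  0.03]
11.81 0.155 act [ 0.4965 -0.1308  0.1549] dF [-0.03 -0.01  0.34  0.04 -0.01  0.05]
12.12 0.153 act [ 0.4965 -0.1308  0.153 ] dF [-0.23  0.14 -0.2   0.03  0.02  0.04]
12.44 0.151 act [ 0.4965 -0.1308  0.1509] dF [-0.02  0.21  0.1   0.   -0.01  0.03]
12.76 0.149 act [ 0.4965 -0.1308  0.1489] dF [ 0.16 -0.4   0.21  0.03 -0.01  0.05]
13.07 0.147 act [ 0.4965 -0.1308  0.1469] dF [-0.17 -0.19  0.07  0.   -0.02  0.04]
13.49 0.141 act [ 0.4965 -0.1308  0.1409] dF [-0.35 -0.08 -0.5   0.02  0.    0.05]
13.91 0.135 act [ 0.4965 -0.1308  0.1349] dF [-0.19  0.2   0.1   0.04 -0.01  0.01]
14.32 0.129 act [ 0.4965 -0.1308  0.129 ] dF [-0.72 -0.12 -0.15  0.03 -0.01  0.01]
14.74 0.123 act [ 0.4965 -0.1309  0.1229] dF [ 0.21 -0.42  0.03  0.02  0.01  0.01]
15.16 0.117 act [ 0.4964 -0.1308  0.1169] dF [-0.31  0.36 -0.08  0.   -0.04  0.03]
0.117 False
```

It went straight into the well with no rim contact. Now feeling for the plate and slot.

```bash
python3 - <<'E'
from h import *
W=np.array([.4965,-.1308]);F0=np.load("F0.npy")
z,h=down(W,.117,.104,.0008,F0,2)
a=63
if h:
    for a in(66,69,60,57,54,72,75,51,48,45):
        env.movel([*W,z],tool(np.radians(a)),rate=.03);f,s=F();print("ang",a,round(s["t"],2),(f-F0).round(2))
        if f[2]-F0[2]<1: break
print(z,h,a)
E
```

```text
15.47 0.1162 act [ 0.4965 -0.1308  0.1162] dF [ 0.03 -0.04  0.69  0.03 -0.02  0.03]
15.79 0.1154 act [ 0.4965 -0.1308  0.1154] dF [ 0.    0.14 -0.1   0.04 -0.01  0.05]
16.11 0.1146 act [ 0.4965 -0.1308  0.1146] dF [-0.11 -0.03 -0.38  0.03 -0.02  0.04]
16.43 0.1138 act [ 0.4965 -0.1308  0.1138] dF [-0.45 -0.04 -0.09  0.04  0.    0.05]
16.74 0.113 act [ 0.4965 -0.1308  0.113 ] dF [-0.32 -0.32  0.18  0.01 -0.02  0.05]
17.06 0.1122 act [ 0.4965 -0.1308  0.1122] dF [-0.66 -0.13  0.42  0.02 -0.04  0.03]
17.38 0.1114 act [ 0.4965 -0.1308  0.1114] dF [-0.45 -0.18  0.17  0.01 -0.01  0.02]
17.69 0.1106 act [ 0.4965 -0.1308  0.1106] dF [ 0.02  0.23 -0.11  0.   -0.04  0.05]
18.01 0.1098 act [ 0.4965 -0.1308  0.1098] dF [-0.28  0.07  0.05  0.02 -0.04  0.01]
18.32 0.109 act [ 0.4965 -0.1308  0.109 ] dF [ 0.27 -0.37  0.12  0.03 -0.02  0.03]
18.64 0.1082 act [ 0.4965 -0.1308  0.1082] dF [-0.12 -0.66 -0.42  0.04  0.    0.03]
18.96 0.1074 act [ 0.4965 -0.1308  0.1074] dF [-0.17 -0.05 -0.17  0.03 -0.02  0.02]
19.27 0.1066 act [ 0.4965 -0.1308  0.1066] dF [ 0.05 -0.44 -0.01  0.02  0.01  0.03]
19.59 0.1058 act [ 0.4965 -0.1308  0.1058] dF [-0.34  0.14 -0.23  0.03 -0.    0.01]
19.91 0.105 act [ 0.4965 -0.1308  0.105 ] dF [-0.22 -0.23  0.39  0.01 -0.01  0.04]
20.23 0.1042 act [ 0.4965 -0.1308  0.1042] dF [-0.59 -0.    0.09  0.02 -0.04  0.04]
20.54 0.104 act [ 0.4965 -0.1308  0.104 ] dF [-0.26  0.14  0.06  0.03  0.01  0.04]
0.104 False 63
```

There was no force all the way past the plate depth, so the key dropped straight into the slot. Next: down to the flange contact, then turn clockwise with a torque guard.

```bash
python3 - <<'E'
from h import *
W=np.array([.4965,-.1308]);F0=np.load("F0.npy")
z,h=down(W,.104,.099,.0005,F0,2.0)
print(z,h)
if h:
    z+=.0003
    for a in range(60,8,-3):
        env.movel([*W,z],tool(np.radians(a)),rate=.03);f,s=F();d=f-F0;print("ang",a,round(s["t"],2),d.round(2))
        if abs(d[5])>.35 or np.hypot(d[0],d[1])>8 or d[2]>8: break
E
```

```text
20.86 0.1035 act [ 0.4965 -0.1308  0.1035] dF [-0.09  0.34 -0.64  0.03 -0.02  0.04]
21.18 0.103 act [ 0.4966 -0.1308  0.1031] dF [ 0.28 -0.22  0.76  0.03 -0.04  0.04]
21.49 0.1025 act [ 0.4967 -0.1307  0.103 ] dF [-1.97  0.86  7.77  0.16  0.48  0.03]
0.1025 True
ang 60 21.81 [-0.9   0.19  6.17  0.04  0.22  0.03]
ang 57 22.12 [-1.14 -0.07  6.5  -0.05  0.24  0.17]
ang 54 22.44 [-1.19 -0.13  7.38 -0.13  0.23  0.16]
ang 51 22.76 [-1.5  -0.68  7.85 -0.17  0.27  0.2 ]
ang 48 23.07 [-1.41 -0.46  7.38 -0.18  0.29  0.19]
ang 45 23.39 [-1.46 -0.57  7.67 -0.16  0.29  0.22]
ang 42 23.71 [-1.58 -0.77  7.99 -0.21  0.34  0.21]
ang 39 24.02 [-1.22 -0.54  7.97 -0.19  0.36  0.2 ]
ang 36 24.34 [-1.63 -1.11  7.85 -0.18  0.39  0.21]
ang 33 24.66 [-1.79 -1.09  8.01 -0.23  0.39  0.21]
```

The flange is flush (rigid at TCP 0.103) and the rotor is turning at about 0.17 N m. It stopped only on my 8 N guard, so I'll ease off slightly and carry on to the stop.

```bash
python3 - <<'E'
from h import *
W=np.array([.4965,-.1308]);F0=np.load("F0.npy");z=.1031
for a in [30,27,24,21,19.5,18,16.5,15,13.5,12,10.5,9,7.5]:
    env.movel([*W,z],tool(np.radians(a)),rate=.03);f,s=F();d=f-F0;R=s["tcp_rot"];print("ang",a,round(np.degrees(np.arctan2(R[1,1],R[0,1])),2),round(s["t"],2),d.round(2))
    if abs(d[5])>.42 or np.hypot(d[0],d[1])>8 or d[2]>10: break
E
```

```text
ang 30 30.08 24.98 [-1.04 -2.25  4.99 -0.42  0.28  0.14]
ang 27 27.09 25.29 [-1.27 -2.47  3.79 -0.58  0.27  0.14]
ang 24 24.09 25.61 [-1.5  -3.02  3.96 -0.63  0.41  0.18]
ang 21 21.09 25.93 [-2.65 -2.98  4.54 -0.7   0.52  0.19]
ang 19.5 19.55 26.24 [-3.08 -2.73  4.26 -0.66  0.68  0.24]
ang 18 18.04 26.56 [-3.22 -2.77  5.2  -0.66  0.84  0.26]
ang 16.5 16.53 26.88 [-3.73 -2.37  5.16 -0.62  0.95  0.24]
ang 15 15.03 27.19 [-4.36 -2.39  5.21 -0.56  1.03  0.27]
ang 13.5 13.53 27.51 [-4.48 -1.63  5.86 -0.49  1.11  0.29]
ang 12 12.04 27.82 [-4.77 -1.55  6.11 -0.4   1.22  0.3 ]
ang 10.5 10.55 28.14 [-5.42 -1.11  6.33 -0.36  1.28  0.43]
```

```bash
python3 - <<'E'
from h import *
F0=np.load("F0.npy")
env.movel([.4959,-.1312,.1034],rate=.03);f,s=F();print(s["t"],s["gripper_width"],(f-F0).round(2))
env.movel([.4953,-.1314,.1034],rate=.03);f,s=F();print(s["t"],(f-F0).round(2))
p,d=viewer.read_camera("scene");cv2.imwrite("pics/s3.png",p[:,:,::-1])
# photometer yaw: near edge of base plate (z from plate) by Hough on the ortho picture of first scene image
p0=cv2.imread("pics/scene0.png");P=cloud("scene",np.load("pics/scene0.npy"))
M=(np.hypot(P[...,0]-.497,P[...,1]+.131)<.2)&(P[...,2]>.004)&(P[...,2]<.03);h,b=np.histogram(P[M][:,2],26);zb=b[h.argmax()]+.0005;print("base z",zb)
for nm,pp in(("scene",p0),("top",cv2.imread("pics/top0.png"))):
    o=ortho(nm,pp,.497,-.131,zb,.2,.001)
    e=cv2.Canny(cv2.GaussianBlur(o,(5,5),1),30,80)
    L=cv2.HoughLinesP(e,1,np.pi/720,50,minLineLength=90,maxLineGap=12)
    for l in L[:,0]:
        a=np.degrees(np.arctan2(l[3]-l[1],l[2]-l[0]))%180;print(nm,l.tolist(),round(a,1),round(np.hypot(l[2]-l[0],l[3]-l[1])))
cv2.imwrite("pics/turn.png",cv2.resize(p[170:320,215:415,::-1],(800,600),interpolation=cv2.INTER_CUBIC))
E
```

```text
28.4583 0.017255369018692207 [-0.8  -0.46 -1.68 -0.21  0.3   0.32]
28.775 [ 0.69 -0.36 -4.56 -0.04 -0.22  0.3 ]
base z 0.018519618096400785
scene [78, 239, 138, 26] 105.7 221
scene [166, 228, 277, 325] 41.1 147
scene [142, 26, 276, 62] 15.0 139
scene [153, 33, 272, 66] 15.5 123
scene [266, 73, 366, 124] 27.0 112
scene [190, 117, 296, 186] 33.1 126
scene [117, 245, 145, 145] 105.6 104
scene [165, 268, 193, 163] 104.9 109
scene [267, 210, 297, 112] 107.0 102
scene [252, 168, 347, 196] 16.4 99
scene [64, 294, 116, 105] 105.4 196
scene [381, 7, 394, 98] 81.9 92
scene [119, 242, 151, 126] 105.4 120
top [2, 214, 2, 93] 90.0 121
top [135, 234, 164, 125] 104.9 113
top [78, 323, 211, 362] 16.3 139
top [137, 231, 165, 126] 104.9 109
top [3, 105, 6, 0] 91.6 105
top [221, 357, 249, 256] 105.5 105
```

View pics/turn.png

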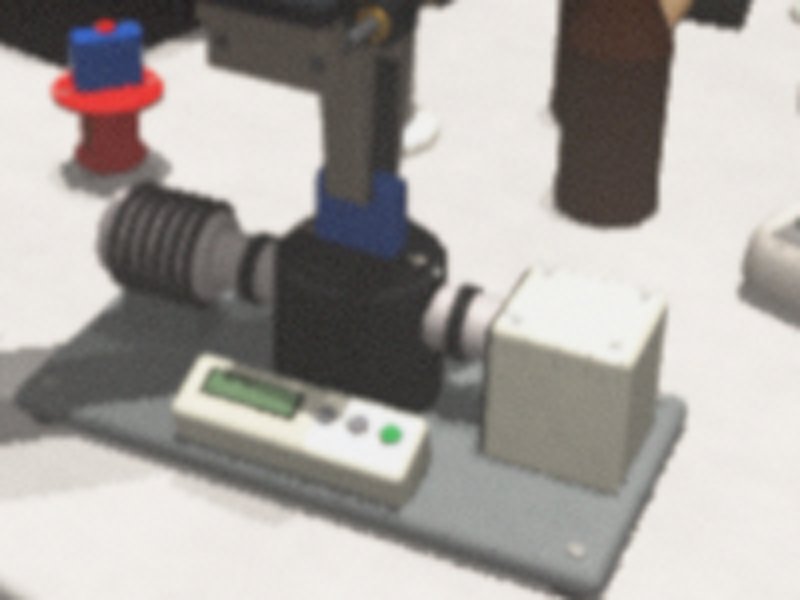

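The photometer axis is 105.4° from several base edges, so the stop should be near tool angle 15.4°. The block mark (437,270) and flange mark (417,260) look nearly in line. I'll measure that.

```bash
cat > marks.py <<'E'
from h import *
def marks(f,c="scene"):
    p=cv2.imread(f);x0,y0=.4955,-.1313;out=[]
    for z,r0,r1,n in((.092,.037,.042,"block"),(.097,.028,.0355,"flange")):
        o=cv2.cvtColor(ortho(c,p,x0,y0,z,.05,.00025),cv2.COLOR_BGR2GRAY).astype(float)
        a=np.arange(o.shape[0])*.00025-.05;X,Y=np.meshgrid(a,a);r=np.hypot(X,Y);th=np.degrees(np.arctan2(Y,X))
        M=(r>r0)&(r<r1)&(abs((th+74.6+180)%360-180)<25)
        w=np.clip(o-np.median(o[M])-40,0,None)*M
        xc,yc=(w*X).sum()/w.sum(),(w*Y).sum()/w.sum()
        print(n,"max",o[M].max(),"med",np.median(o[M]),"at",round(x0+xc,4),round(y0+yc,4),"r",round(np.hypot(xc,yc),4),"ang",round(np.degrees(np.arctan2(yc,xc)),1))
E
python3 -c "
from marks import *
marks('pics/s3.png')"
```

```text
block max 212.0 med 84.0 at 0.5179 -0.1659 r 0.0412 ang -57.1
flange max 127.0 med 62.0 at 0.5018 -0.1611 r 0.0305 ang -78.2
```

```bash
python3 - <<'E'
from h import *
i=viewer.camera_info("scene");K=np.array(i["intrinsics"])
p=cv2.cvtColor(cv2.imread("pics/s3.png"),cv2.COLOR_BGR2GRAY).astype(float)
print(p[229:243,314:330].astype(int))
e=np.array(i["eye"])
for n,uv,z in(("block",(324.0,237.3),.092),("flange",(319.0,234.8),.097)):
    q=cv2.undistortPoints(np.array([[uv]]),K,np.array(i["dist_coeffs"]))[0,0];v=np.array(i["rotation"])@[q[0],-q[1],-1]
    w=e+v*(z-e[2])/v[2];d=w[:2]-[.4955,-.1313];print(n,w.round(4),np.hypot(*d).round(4),np.degrees(np.arctan2(d[1],d[0])).round(1))
E
```

```text
[[ 61  64  58  54  53  55  52  59  68 100 159 218 233 233 234 235]
 [ 67  62  59  57  56  57  56  56  59  65 116 182 222 232 235 234]
 [ 65  62  57  55  56  56  55  56  59  61  82 138 192 225 233 233]
 [ 60  57  56  57  56  59  59  58  56  59  62  89 154 218 233 234]
 [ 54  55  58  70  72  81  79  66  62  58  60  70 130 210 232 233]
 [ 58  51  61  79  95 112 115  87  64  59  64  69 126 206 230 233]
 [ 50  49  55  69  94 114 118  92  64  65  70  68 123 206 231 233]
 [ 54  53  54  57  72  81  76  67  66  79  86  78 126 208 230 232]
 [ 55  55  54  57  60  61  54  60  71 102 120  99 128 208 231 234]
 [ 53  53  58  58  56  53  59  61  72 102 119  99 126 206 230 233]
 [ 53  57  55  57  58  57  60  64  65  74  85  78 129 208 230 230]
 [ 54  56  57  58  56  62  66  64  62  59  62  83 140 207 229 226]
 [ 57  57  56  63  63  60  61  62  55  54  74 123 176 212 222 198]
 [ 63  65  60  60  61  60  54  62  56  66 118 179 213 222 212 159]]
block [ 0.5062 -0.1685  0.092 ] 0.0387 -73.9
flange [ 0.5003 -0.161   0.097 ] 0.0301 -80.8
```

The block mark lies at −74°, as expected, and the flange mark at about −79°. So the cell is at the stop and slightly over-twisted, with the tool at 10.5° against a nominal 15.4°. I'll unload the torque by easing back a few degrees, watching the moment.

```bash
python3 - <<'E'
from h import *
F0=np.load("F0.npy");W=[.4956,-.1313]
env.movel([*W,.1032],rate=.03);f,s=F();print(s["t"],(f-F0).round(2))
for a in(12,13.5,15):
    env.movel([*W,.1032],tool(np.radians(a)),rate=.03);f,s=F();print(a,round(s["t"],2),(f-F0).round(2))
p,d=viewer.read_camera("scene");cv2.imwrite("pics/s4.png",p[:,:,::-1])
print(p[229:243,314:328].mean(2).astype(int))
E
```

```text
29.1417 [ 0.6  -0.3  -4.11 -0.03 -0.18  0.33]
12 29.46 [ 0.19  0.04 -4.04  0.01 -0.19  0.21]
13.5 29.77 [ 0.28 -0.55 -2.05 -0.   -0.15  0.12]
15 30.09 [ 0.32  0.2   0.23  0.04 -0.06  0.03]
[[ 71  69  61  59  52  56  53  56  70 101 157 214 230 232]
 [ 70  71  63  54  56  57  57  61  60  66 116 183 221 231]
 [ 71  62  60  60  50  57  55  53  54  58  79 134 191 225]
 [ 65  57  54  54  60  62  61  63  61  60  63  88 150 214]
 [ 64  55  55  64  77  76  77  79  67  59  61  71 129 211]
 [ 58  50  53  65  79  85  90  94  79  63  59  64 125 208]
 [ 54  50  54  55  61  67  79  89  70  67  66  71 121 206]
 [ 53  54  54  54  56  59  63  67  67  80  87  81 126 206]
 [ 53  52  51  56  57  58  56  56  73 101 120 102 124 205]
 [ 51  52  55  54  57  57  54  61  71  98 117  99 126 206]
 [ 48  50  53  50  59  56  59  64  64  73  81  78 126 205]
 [ 52  54  54  59  57  60  63  62  61  58  64  79 138 207]
 [ 55  54  61  59  65  63  62  59  61  59  76 123 177 214]
 [ 56  60  61  63  61  64  54  53  55  70 117 176 214 222]]
```

The torque is gone at 15°, which matches the expected stop. One light press to confirm the cell is flush, then release, retreat and check.

```bash
python3 - <<'E'
from h import *
F0=np.load("F0.npy");W=[.4956,-.1313]
z,h=down(W,.1032,.1022,.0003,F0,4)
env.movel([*W,z+.0003],rate=.03)
effector.release();env.pause(.2)
env.movel([*W,.26],rate=.15)
env.reach([.35,.25,.35],tool(np.radians(15)));env.pause(.2)
t=[]
for c,(x,y,w,h) in(("scene",(240,200,133,100)),("top",(275,175,100,75))):
    p,d=viewer.read_camera(c);cv2.imwrite(f"pics/{c}5.png",p[:,:,::-1]);np.save(f"pics/{c}5.npy",d)
    t.append(cv2.resize(p[y:y+h,x:x+w,::-1],(400,300),interpolation=cv2.INTER_CUBIC))
    print([(r["at"].round(4) if hasattr(r["at"],"round") else r["at"],round(r["score"],2)) for r in tip_of(c,"sample_cell_grip")])
    P=cloud(c,d);b,r=p[...,2].astype(int),p[...,0].astype(int)
    M=(d>0)&(np.hypot(P[...,0]-.4956,P[...,1]+.1313)<.035)&(b-r>35)&(P[...,2]>.127);Q=P[M]
    w_,V=np.linalg.eigh(np.cov(Q[:,:2].T));print(c,len(Q),Q.mean(0).round(4),"ang",np.degrees(np.arctan2(V[1,1],V[0,1]))%180,"z95",np.percentile(Q[:,2],[50,95]).round(4))
cv2.imwrite("pics/final.png",np.hstack(t));print(env.sense()["t"])
E
```

```text
30.46 0.1029 act [ 0.4959 -0.1313  0.1031] dF [ 0.27  0.38  1.45  0.01 -0.11  0.03]
30.77 0.1026 act [ 0.496  -0.1313  0.103 ] dF [0.15 0.11 6.45 0.12 0.1  0.06]
[([0.4952, -0.1359, 0.1166], 0.8), ([0.5801, 0.1381, 0.0856], 0.58)]
scene 147 [ 0.4904 -0.135   0.1323] ang 106.47534132828015 z95 [0.1329 0.1355]
[([0.4952, -0.1275, 0.1181], 0.93), ([0.5809, 0.1427, 0.0829], 0.81)]
top 95 [ 0.4956 -0.1293  0.135 ] ang 104.3376747459647 z95 [0.1351 0.1388]
35.525
```

View pics/final.png

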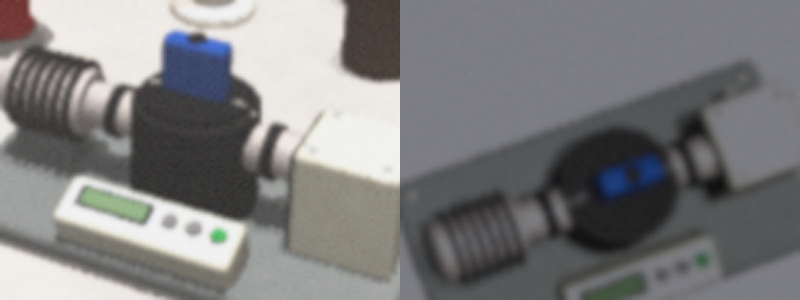

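The cell is flush (grip top at 0.135 m), upright, and aligned at 104–106° against the 105.4° light path. The grip lines up with the lamp–detector axis in the top view. Handing in.

```bash
python3 -c "
from station import *
print(workorder.finish_job())"
```

```text
the job is handed in; nothing more can be done
None
```

I set the sample cell in the photometer's well, flush and released, with its windows within about 1° of the light path, and handed the job in at about 36 s; the system returned no verdict.

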